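# Clip the varnish brush into the drying rack

### The arm

A 6-joint arm with a two-finger parallel gripper is mounted at the origin on the work surface. World frame = base frame: x ahead of the robot, y to its left, z up, the work surface at z = 0. Lengths are in mm, angles in rad, forces in N, time in s.
With the tool pointing down it reaches from about 300 to 775 mm from the base axis. Payload 14.6 kg.
Tool frame: the origin (TCP) lies on the centre line of the jaws, within the pads' length; the fingertips stand 19 mm ahead of it and the grasp point (between the pads) is the TCP (bot.tip_reach is the distance from the TCP to the fingertips, in mm); z points along the fingers, y is the line along which they close (so a half turn about z gives the same grasp; the last joint's range is limited). The gripper opens to 85 mm and grips with 20 to 120 N. Pads are 22 mm wide; open, the fingers measure 114 mm over their backs; the gripper's body (76 mm by 85 mm) begins 54 mm behind the grasp point. The pads swing forward as they close: fully open they stand 13 mm farther back than shut.
Start: joints at [-1.265, 0.3, 1.521, -0, 1.321, -0.067], TCP at [200.316, -512.214, 250.281] pointing down, gripper open.
Joint ranges: [-3.03, 3.03], [-0.79, 2.21], [0.23, 2.52], [-1.04, 4.18], [0, 3.07], [-2.55, 2.55]. Speed limits (rad/s): [2.22, 2.22, 2.57, 3.14, 3.14, 3.14].

### API

Orientations are given as a unit quaternion [w, x, y, z].
In Python, from rig import bot gives the robot as it stands. Calls block until the motion is done:
- bot.move_to(position, orientation): joint-space move of the TCP to a pose.
- bot.servo_line(position, attitude=None, speed=150, until_force=None): straight line of the TCP; attitude=None keeps the orientation; speed is the mean speed in mm/s. With until_force (N) it stops when the force on the tool has changed by that much, and returns True; else False.
- bot.move_joints(angles): joint-space move.
- bot.move_gripper(opening, grip_force=None): finger opening in mm; grip_force is the grip in N (None keeps the last); returns when the fingers have stopped.
- bot.dwell(seconds).
- bot.ik(position, orientation): joint angles nearest the present ones, or None.
- bot.read_state(): the state.
- bot.read_camera(name): name is "scene" or "top" or "wrist"; returns a dict with "image" (480x640x3 uint8, blue, green, red), "depth" (480x640 float32, mm along the optical axis (not along the pixel's ray), 0 where there is no reading), "fovy" (degrees; the focal length in pixels is half the picture's height over the tangent of half this angle, whatever the lens; pixels are square), "cx", "cy" (the principal point, pixels), "eye" and "attitude" of the camera in the world; the wrist camera has in their place "mount" (4x4, takes a point from camera to tool coordinates, whose origin is the TCP and whose axes are the flange's). Camera axes: x right, y down, z forward; pixel columns grow to the right and rows downward; lengths in mm; the calibration is good to about 2 mm. A picture is of the moment at which its call begins: read the wrist's pose just before it.
A pose or a line that the arm cannot do raises bot.MotionError and nothing moves.
- bot.finish_job(): hands the job in; it is judged then, once.
The state is a dict: "clock": time; "joint_positions": joint angles; "qvel": joint speeds; "effort": joint torques, N m; "ee_pos": TCP position; "tool_rot": TCP orientation; "ft_force": force on the tool from outside, world axes, zero at the start; "moment": the same for the moment, N m; "grip_width": finger opening in mm; "grip_force": force on a finger pad.
Only numpy, scipy, OpenCV 4.12 (cv2) and the standard library are available. Lean on these libraries where they do the work, as an engineer would, in place of code of your own. Each camera call takes 0.05 s, during which the arm holds its last target. There are 200 camera calls.

### The job

The orange varnish brush has been shoved under the low wine-red stand with only the end of its handle sticking out: draw it out, lay it flat on the open table clear of the stand and let go of it. Then take it up again and press its handle down into the two white forks of the drying rack, bristles over the white drip tray, until it is fully home in both forks and the sprung blue jaw has snapped shut over it; let go and leave it there. Do not knock about the bowl, the green jar, the tape or the flowered drawer.

Things in the scene. Friction and masses are not known exactly. Their poses are not given: they have to be found in the camera images.
- brush: Flat varnish brush, 201 mm long, 90 g, lying flat. Round orange handle 18 mm thick, 126 mm long, then a steel ferrule 36 wide, 18 thick, 30 long, then stiff dark bristles 38 wide, 14 thick, 45 long. Origin on the handle's axis 65 mm from the butt, where to hold it for clipping (9 mm above the table when it lies flat); x runs to the bristles, z is normal to their flat side.
- brush_butt (a point): Butt end of the handle (yellow band), on its axis, 65 mm behind the brush's origin. At the start 34 to 42 mm of the handle stick out of the stand's open front.
- brush_tip (a point): Tip of the bristles, on the brush's axis (136 mm ahead of the brush's origin)
- stand: Low wine-red stand fixed to the table: roof 190 mm (x) by 140 mm (y), underside 42 mm and top 52 mm above the table; sides and back closed, no floor, open only at its front, the face at x = -95 mm with a brass edge. Origin on the table under its middle. A small green jar stands on its rear part.
- rack: Drying rack, fixed. Plywood base 10 mm thick, x -85 to 145, y -45 to 45 mm. Origin on the table midway between two white forks, each 12 mm thick in x, at x = -43 and 43 mm (74 mm clear between). x is the way a clipped brush points, butt to bristles. 150 mm tall end board, inner face at x = -75 mm. White drip tray, 22 mm high, at x = 72 to 142 mm.
- rack_seat (a point): Where the brush's origin ends up: on the seated handle's axis, midway between the forks, 85 mm above the table. The slot of the forks runs along the rack's x, is 22 mm wide and open upwards.
- rack_mouth (a point): Top of the mouth of the forks, 115 mm above the table, midway between the forks. Fixed prongs (inner face at rack y = -11 mm) reach this height, flared outwards. Facing them hang the jaw's sloping noses, from y = 15 mm, z = 118 mm down to y = 3 mm, z = 96.5 mm. A handle pushed straight down here with some 5 to 15 N forces the jaw aside.
- jaw (a joint): Blue sprung jaw with one arm at each fork, on a common spindle low on the rack's +y side (y = 8, z = 40 mm): 0 = shut, grows in rad as it is pushed open (to 0.45); the handle needs about 0.1 to pass, then a spring shuts the jaw over it.
- bowl: White plastic bowl, 110 mm across, 48 mm high; bystander; origin under its middle
- green_jar: Small green paint jar, 48 mm across, 60 mm high, standing on the stand; bystander; origin under its middle
- tape: Roll of tape lying flat, 90 mm across, 25 mm high; bystander; origin under its middle
- drawer: Small grey drawer painted with a pink flower, 100 by 150 mm, 90 mm high, with a brass pull on its top; bystander; origin under its middle

How it is judged (in metres and radians):
On the way:
1. the whole brush is out from under the stand, lying flat on the table (its axis less than 22 mm above it at both ends), still and let go of ((x of brush_tip in the frame of stand below -0.095 m or y of brush_tip in the frame of stand above 0.07 m or y of brush_tip in the frame of stand below -0.07 m or x of brush_tip in the frame of stand above 0.095 m) and height (world z) of each of brush_tip, brush_butt below 0.022 m and contact force between the fingers and brush below 0.1 N and linear speed of brush below 0.03 m/s), for 0.2 s.
At the end, for the whole second after the job is handed in: The brush lies in both forks of the rack, bristles over the drip tray: its origin within 15 mm along the rack, 5 mm across it and 4 mm in height of the seat point, its axis within 0.06 rad of the rack's x axis, the jaw shut (under 0.06 rad), and the brush still (x of brush in the frame of rack between -0.015 and 0.015 m and y of brush in the frame of rack between -0.005 and 0.005 m and z of brush in the frame of rack between 0.081 and 0.089 m and x of brush_tip in the frame of rack above 0.1 m and angle between the x axis of brush and the x axis of rack, either way round below 0.06 rad and value of joint jaw below 0.06 rad and linear speed of brush below 0.02 m/s); the robot touches nothing.
It fails at once if the bowl, the green jar, the tape or the flowered drawer is moved by more than 40 mm (distance of any of bowl, green_jar, tape, drawer from where it was at the start of the episode above 0.04 m).
It also fails if it takes over 54 s, if anything falls off the work surface, if the arm or the gripper's body presses on something with over 40 N, if the wrist force passes 120 N, or if a joint passes its speed limit or range.

## Working session

There is one attempt and no reset: what is moved stays moved. The work goes in short steps, each a Python script; the robot and the scene stay as the last script left them, time stands still between calls to the robot, and variables do not carry over. Pictures are saved under pics/ and viewed, at most 10 in all, crops included, and the job is handed in when it is done.

```bash
ls; mkdir -p pics
cat > h.py <<'E'
import numpy as np, cv2
from scipy.spatial.transform import Rotation as R
from rig import bot
def q2R(q): return R.from_quat([q[1],q[2],q[3],q[0]]).as_matrix()
def R2q(m):
    q=R.from_matrix(m).as_quat(); return [q[3],q[0],q[1],q[2]]
def pose(c,s=None):
    if 'mount' in c and c['mount'] is not None:
        T=np.eye(4);T[:3,:3]=q2R(s['tool_rot']);T[:3,3]=s['ee_pos'];return T@np.array(c['mount'])
    T=np.eye(4);a=np.array(c['attitude'],float)
    T[:3,:3]=q2R(a) if a.size==4 else a.reshape(3,3);T[:3,3]=c['eye'];return T
def cloud(c,s=None):
    f=240/np.tan(np.radians(c['fovy'])/2);d=c['depth']
    v,u=np.mgrid[:480,:640]
    P=np.stack([(u-c['cx'])/f*d,(v-c['cy'])/f*d,d],-1);T=pose(c,s)
    W=P@T[:3,:3].T+T[:3,3];W[d<=0]=np.nan;return W
def down(yaw):  # tool z down, tool x along yaw
    x=np.array([np.cos(yaw),np.sin(yaw),0]);z=np.array([0,0,-1.]);return R2q(np.stack([x,np.cross(z,x),z],1))
E
python3 - <<'E'
from h import *
for n in("top","scene"):
    c=bot.read_camera(n);cv2.imwrite(f'pics/{n}0.png',c['image']);W=cloud(c);np.savez(f'{n}0.npz',W=W,im=c['image'])
    print(n,c['fovy'],c['cx'],c['cy'],c['eye'],c['attitude'])
    print(np.round(W[::120,::160]).tolist())
print(bot.read_state())
E
```

```text
pics
top 53.39182540478718 319.60444595780757 246.22790491764516 [ 366.53178757   28.12560391 1067.47838098] [-0.06903254  0.71311217 -0.69558925  0.05348959]
[[[1737.0, 1486.0, -757.0], [1738.0, 784.0, -748.0], [1750.0, 99.0, -753.0], [1761.0, -579.0, -758.0]], [[1125.0, 1307.0, -626.0], [819.0, 417.0, 72.0], [857.0, 61.0, 2.0], [829.0, -292.0, 78.0]], [[680.0, 1326.0, -746.0], [560.0, 421.0, -2.0], [567.0, 54.0, 1.0], [574.0, -304.0, 12.0]], [[222.0, 1265.0, -753.0], [292.0, 398.0, -2.0], [302.0, 47.0, 1.0], [311.0, -299.0, 1.0]]]
scene 45.24660262090632 321.96950114072 236.2216070306559 [1240.84988965 -399.81186773  644.69634179] [-0.426071    0.76653539  0.42026796 -0.23294172]
[[[-607.0, -242.0, 366.0], [247.0, -81.0, 474.0], [-602.0, 769.0, 276.0], [-426.0, 1389.0, 245.0]], [[-617.0, -327.0, 44.0], [50.0, -54.0, 200.0], [-205.0, 517.0, 5.0], [-360.0, 1416.0, -224.0]], [[21.0, -419.0, 1.0], [202.0, -137.0, 2.0], [382.0, 145.0, 2.0], [561.0, 427.0, 2.0]], [[409.0, -467.0, 2.0], [554.0, -258.0, 11.0], [679.0, -44.0, 2.0], [815.0, 167.0, 3.0]]]
{'clock': 0.1, 'joint_positions': array([-1.26459535e+00,  3.00433476e-01,  1.52149707e+00, -2.16184840e-05,
        1.32070009e+00, -6.66099046e-02]), 'qvel': array([-1.32321845e-03, -2.64305610e-03, -2.82016243e-03,  5.87520379e-04,
       -4.38220220e-04, -9.35339132e-05]), 'effort': array([ 2.67327187e-04, -5.44372165e+01, -3.62369156e+01, -1.00735504e-04,
        3.03158900e-03, -1.65668985e-05]), 'ee_pos': array([ 200.26211995, -512.05064887,  249.77748049]), 'tool_rot': array([-5.14020736e-04,  9.82676125e-01,  1.85330418e-01, -7.24208068e-05]), 'ft_force': array([ 0.23562959, -0.21649899, -0.3918329 ]), 'moment': array([-0.01557974, -0.01713307,  0.01629331]), 'grip_force': 0.0, 'grip_width': 85.15079115015574}
```

View pics/top0.png

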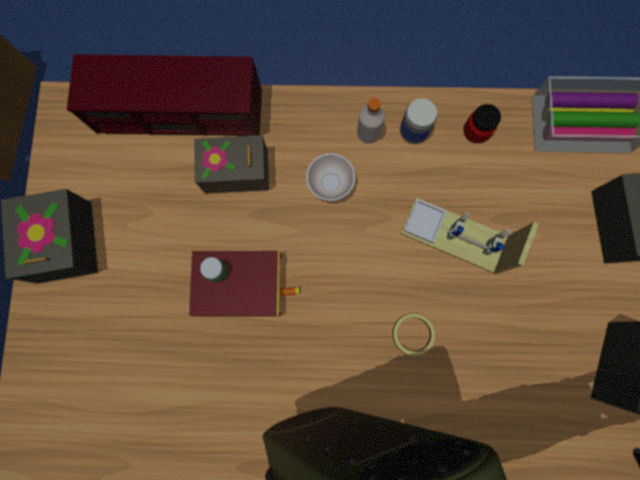

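View pics/scene0.png

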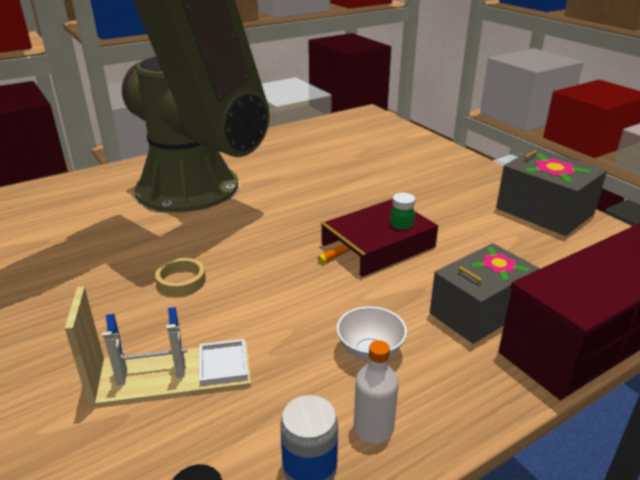

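The top view shows the stand with its roof at px (191–281, 252–316). Its brass front faces right (-y), and the yellow butt is at about (298, 291). The rack has its tray at (424, 222), forks at about (458, 228) and (497, 243), and end board at (518, 247). The bowl is at (330, 178) and the tape at (413, 334).

```bash
cat > m.py <<'E'
from h import *
for n in("top","scene"):
    d=np.load(f'{n}0.npz');W=d['W'];im=d['im'];hsv=cv2.cvtColor(im,cv2.COLOR_BGR2HSV);H,S,V=[hsv[...,i].astype(int) for i in range(3)]
    X,Y,Z=W[...,0],W[...,1],W[...,2]
    def rect(m,name):
        m=m.astype(np.uint8); k,l,st,_=cv2.connectedComponentsWithStats(m)
        if k<2: print(name,'none');return
        i=1+np.argmax(st[1:,4]);P=W[l==i]
        r=cv2.minAreaRect(P[:,:2].astype(np.float32))
        print(n,name,'px',st[i],'c',np.round(r[0],1),'size',np.round(r[1],1),'box',np.round(cv2.boxPoints(r)).tolist(),'z',np.round(np.percentile(P[:,2],[5,50,95]),1))
    near=(X<820)&(X>200)&(abs(Y)<450)
    rect(near&((H<8)|(H>165))&(S>100)&(Z>44)&(Z<60),'roof')
    rect(near&(X<560)&(H>=5)&(H<=35)&(S>190)&(V>100)&(Z>5)&(Z<30),'brush')
    rect(near&(S<60)&(V>130)&(Z>8)&(Z<40)&(Y<0),'tray')
    rect(near&(Y<-20)&(Z>6)&(Z<16)&(X>500),'rackbase')
    rect(near&(Y<-20)&(Z>140)&(Z<158)&(X>500),'boardtop')
    rect(near&(Y<-20)&(Z>80)&(Z<125)&(X>500)&(S<70),'fork')
    rect(near&(Y<-20)&(H>100)&(H<130)&(S>120)&(Z>60)&(X>500),'blue')
    rect(near&(Z>15)&(Z<35)&(X<560)&(Y<-30)&(S<190),'tape')
    rect(near&(Z>8)&(Z<55)&(S<50)&(V>100)&(Y>-50)&(X>500),'bowl')
E
python3 m.py
python3 - <<'E'
import cv2
a=cv2.imread('pics/top0.png')[185:280,390:545];a=cv2.resize(a,None,fx=3.8,fy=3.8,interpolation=2)
b=cv2.imread('pics/scene0.png')[275:410,60:260];b=cv2.resize(b,(0,0),fx=2.5,fy=2.5)
cv2.imwrite('pics/rackA.png',a)
E
```

```text
top roof px [ 189  251   88   65 4925] c [461.1 236. ] size [137.9 184.3] box [[390.0, 326.0], [394.0, 142.0], [532.0, 146.0], [528.0, 330.0]] z [49.  52.2 55.2]
top brush px [279 287  20   9 107] c [448.8 119.9] size [14.2 43.2] box [[439.0, 140.0], [445.0, 97.0], [459.0, 99.0], [453.0, 142.0]] z [13.7 17.  21. ]
top tray px [ 404  199   43   43 1062] c [ 616.4 -182.3] size [74.5 83.5] box [[564.0, -201.0], [641.0, -233.0], [669.0, -164.0], [592.0, -132.0]] z [ 9.7 13.3 23. ]
top rackbase px [ 401  198  103   76 1615] c [ 585.1 -249.1] size [225.4  91.4] box [[500.0, -336.0], [584.0, -371.0], [670.0, -162.0], [586.0, -127.0]] z [ 7.1 10.  13.6]
top boardtop px [516 222  23  44 316] c [ 542.2 -352.9] size [11.7 90.4] box [[498.0, -341.0], [582.0, -375.0], [586.0, -365.0], [503.0, -330.0]] z [141.7 149.4 152.4]
top fork px [359 113  25  18 304] c [809.2 -52.7] size [21.3 52.2] box [[798.0, -27.0], [799.0, -79.0], [820.0, -79.0], [820.0, -26.0]] z [ 84.3 100.9 117.8]
top blue px [491 243  13   8  51] c [ 543.7 -311.3] size [13.2 11.5] box [[537.0, -306.0], [538.0, -318.0], [551.0, -316
[... 1152 characters left out ...]
5.0], [503.0, -330.0]] z [141.8 150.1 151.8]
scene fork px [282 395  38  21 305] c [ 812.2 -160.1] size [51.8 15.3] box [[804.0, -186.0], [820.0, -186.0], [820.0, -134.0], [805.0, -134.0]] z [ 99.4 100.8 102.2]
scene blue px [107 315  10  18 133] c [ 549.3 -313.9] size [ 9.3 16.8] box [[540.0, -315.0], [555.0, -322.0], [559.0, -313.0], [543.0, -306.0]] z [ 92.3 106.7 117.7]
scene tape px [155 258  50  33 775] c [ 366.4 -153.9] size [89.8 89.9] box [[314.0, -119.0], [331.0, -207.0], [419.0, -189.0], [402.0, -101.0]] z [15.9 23.9 27.3]
scene bowl px [ 337  307   70   54 2340] c [703.1  35. ] size [108.  106.3] box [[632.0, 9.0], [728.0, -37.0], [774.0, 61.0], [678.0, 107.0]] z [11.4 32.  49.2]
```

View pics/rackA.png

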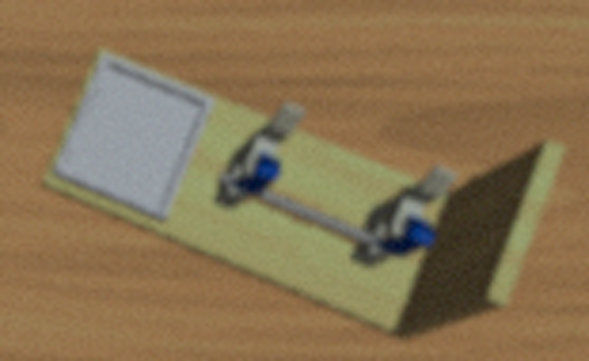

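Top and scene views agree:
- **Rack:** origin ≈ (574, -278), yaw ≈ 1.182.
- **Stand:** front at y ≈ 140.
- **Brush:** butt ≈ (451, 96), yaw ≈ 1.70.

The known sizes check out: base 230×90 mm and roof 190×140 mm. Next I hover over the handle for a close look.

```bash
cat >> h.py <<'E'
def best(p,yaw):
    """downward tool orientation for this yaw (mod pi) with the last joint nearest its middle"""
    o=[]
    for y in(yaw,yaw+np.pi):
        j=bot.ik(p,down(y))
        if j is not None:o.append((abs(j[5]),y))
    return down(min(o)[1]) if o else None
def wrist(name):
    s=bot.read_state();c=bot.read_camera('wrist');cv2.imwrite(f'pics/{name}.png',c['image'])
    return c['image'],cloud(c,s),s
def orange(im,W,zmax=300,zmin=-50):
    h=cv2.cvtColor(im,cv2.COLOR_BGR2HSV);H,S,V=[h[...,i].astype(int) for i in range(3)]
    m=((H>=3)&(H<=33)&(S>185)&(V>90)&(W[...,2]>zmin)&(W[...,2]<zmax)).astype(np.uint8)
    m=cv2.morphologyEx(m,cv2.MORPH_OPEN,np.ones((3,3)))
    k,l,st,_=cv2.connectedComponentsWithStats(m);i=1+np.argmax(st[1:,4]);return W[l==i],st[i]
E
python3 - <<'E'
from h import *
bot.move_gripper(60)
print(bot.tip_reach)
p=[450,112,160];q=best(p,1.70);bot.move_to(p,q)
im,W,s=wrist('w1');print(s['clock'],s['joint_positions'],s['ee_pos'])
np.savez('w1.npz',im=im,W=W)
P,st=orange(im,W,40,4);r=cv2.minAreaRect(P[:,:2].astype(np.float32));print(st,r,cv2.boxPoints(r),np.percentile(P[:,2],[5,50,95]))
E
```

```text
19.0
2.8833 [ 1.63750141e-01  2.11357856e-01  1.85846939e+00 -6.52382148e-05
  1.07159862e+00  3.57113161e-02] [450.23208776 111.47480753 160.08589605]
[ 315  194   26   51 1261] ((451.19866943359375, 114.67939758300781), (17.15642547607422, 34.143802642822266), 6.896770000457764) [[440.6325  130.5977 ]
 [444.73254  96.70094]
 [461.76483  98.76109]
 [457.6648  132.65785]] [13.97198119 18.17632283 20.11924394]
```

View pics/w1.png

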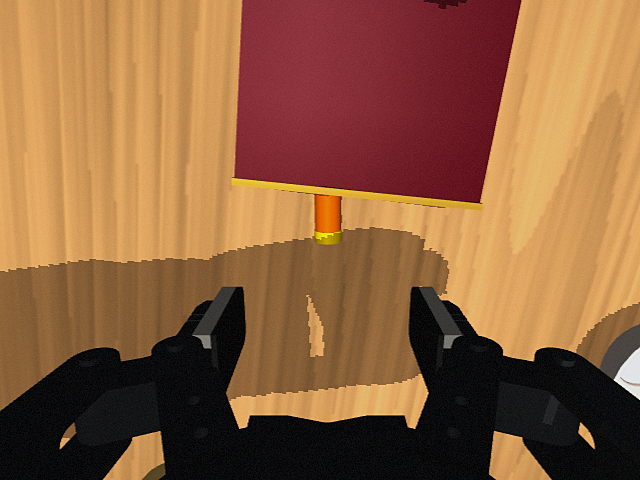

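The wrist view shows the handle end centred between the fingers, with the butt band at px (328, 237) and the brass edge just behind it. The measured width of 17 mm and top at z ≈ 18 mm match. Grasping and drawing it out.

Run:
```python
from h import *
d=np.array([np.cos(1.691),np.sin(1.691),0]);g=np.array([453.2,97.7,0])+16*d
q=best([*g[:2],100],1.691)
bot.move_to([*g[:2],70],q)
print(bot.servo_line([*g[:2],21.5],q,speed=80,until_force=12),bot.read_state()['ee_pos'])
bot.move_gripper(5,60);s=bot.read_state();print(s['grip_width'],s['grip_force'],s['ft_force'],s['ee_pos'])
z=s['ee_pos'][2]
if s['grip_width']>12:
    e=g-200*d
    bot.servo_line([*e[:2],z+1],q,speed=80)
    s=bot.read_state();print(s['ee_pos'],s['grip_width'],s['ft_force'])
c=bot.read_camera('top');cv2.imwrite('pics/top1.png',c['image']);print(s['clock'])
```

```text
False [451.56875676 113.63762339  21.91829741]
15.695382281040422 58.40452194213867 [-1.58668614  0.30348204  5.5301995 ] [451.56912647 113.62352713  22.00631509]
[475.27557575 -84.8216783   23.01845733] 15.605105820817874 [-0.5475221  -0.45897174 -2.11540079]
7.2583
```

View pics/top1.png

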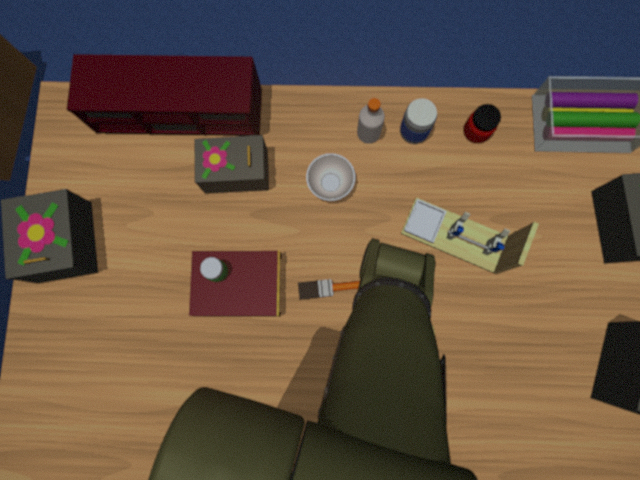

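The top view shows the brush fully out, with its bristle tip at px (299, 290) against the brass edge at 281, about 40 mm clear. Now I lower it, let go and look from above.

Run:
```python
from h import *
s=bot.read_state();p=s['ee_pos'].copy();q=s['tool_rot']
bot.servo_line([p[0],p[1],p[2]-1],q,speed=30)
bot.move_gripper(50,60);bot.dwell(0.3)
bot.servo_line([p[0],p[1],90],q,speed=150)
d=np.array([np.cos(1.691),np.sin(1.691),0])
h=p+49*d-40*d
bot.move_to([h[0],h[1],190],q);bot.dwell(0.2)
im,W,s=wrist('w2');print(s['clock'],s['ee_pos'],s['ft_force'])
P,st=orange(im,W,40,4);r=cv2.minAreaRect(P[:,:2].astype(np.float32));print(st,r,cv2.boxPoints(r),np.percentile(P[:,2],[5,50,95]))
# handle profile along its axis
b=cv2.fitLine(P[:,:2].astype(np.float32),cv2.DIST_L2,0,.01,.01).ravel();u=b[:2]*np.sign(b[1]);t=(P[:,:2]-b[2:])@u;w=(P[:,:2]-b[2:])@[-u[1],u[0]]
for a in np.arange(t.min(),t.max(),12):
    k=(t>=a)&(t<a+12);print(round(a-t.min()),np.round([np.ptp(w[k]),np.percentile(P[k,2],95)],1))
print('butt',b[2:]+t.min()*u,'end',b[2:]+t.max()*u,'yaw',np.arctan2(u[1],u[0]))
```

```text
9.5667 [473.6834794  -75.87071292 188.52135561] [-1.06336313 -0.11687839 -1.07722129]
[ 314   67   26  181 4294] ((469.51202392578125, -38.078895568847656), (17.46986198425293, 126.15599822998047), 7.315850734710693) [[ 452.81592    23.373306]
 [ 468.8805   -101.75569 ]
 [ 486.20813   -99.5311  ]
 [ 470.14355    25.5979  ]] [14.01542741 18.20340769 20.04699938]
0 [16.7 20.2]
12 [16.6 19.9]
24 [17.1 20.1]
36 [17. 20.]
48 [16.8 20. ]
60 [16.6 19.9]
72 [17.1 20.1]
84 [17.  20.1]
96 [17.5 20.1]
108 [17.4 20. ]
120 [17.1 20.1]
butt [ 477.94600991 -100.56835597] end [461.45852609  24.50620572] yaw 1.701862
```

View pics/w2.png

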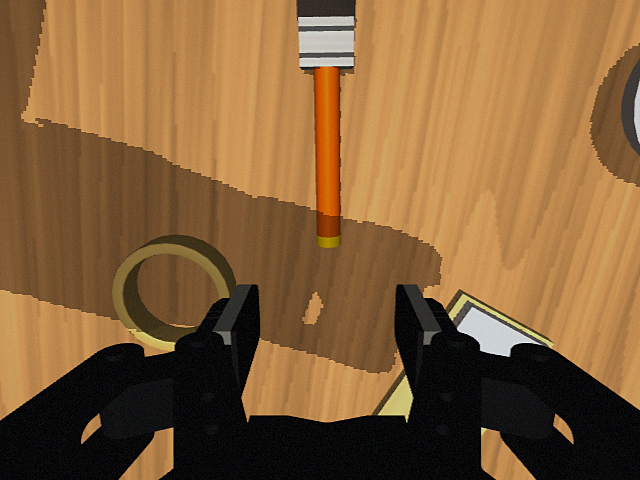

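The wrist view shows the brush flat and free, with the ferrule at px (327, 42) and the butt at (328, 241). The handle measures 126 mm, as specified. The origin is at (469.5, -36.1) and the yaw 1.702. Regrasping there and lifting.

Run:
```python
from h import *
yaw=1.702;d=np.array([np.cos(yaw),np.sin(yaw)]);o=np.array([477.95,-100.57])+65*d
q=best([*o,100],yaw)
bot.move_gripper(45)
bot.move_to([*o,80],q)
print(bot.servo_line([*o,19.8],q,speed=80,until_force=10),bot.read_state()['ee_pos'])
bot.move_gripper(5,110);s=bot.read_state();print(s['grip_width'],s['grip_force'],s['ft_force'],s['ee_pos'])
bot.servo_line([*o,60],q,speed=80)
bot.servo_line([*o,230],q,speed=200);bot.dwell(0.3)
im,W,s=wrist('w3');print(s['clock'],s['ee_pos'],s['grip_width'],s['ft_force'])
Rt=q2R(s['tool_rot']);T=(W-s['ee_pos'])@Rt   # tool frame
P,st=orange(im,T,60,-40);print(st)
np.savez('w3.npz',im=im,T=T)
t=P[:,0]
for a in np.arange(t.min(),t.max(),10):
    k=(t>=a)&(t<a+10);print(np.round([a,k.sum(),P[k,1].min(),P[k,1].max(),np.percentile(P[k,2],10),np.median(P[k,2])],1))
```

```text
False [469.72676322 -36.17589091  20.1945262 ]
14.177416040767119 107.6566743850708 [-2.89105648 -0.10207134  9.58685523] [469.80521859 -36.18002395  20.61826105]
13.625 [469.33777018 -36.1188262  229.50234141] 13.994057635002177 [ 1.32146218  0.20535763 -1.60185995]
[  298   139    56   283 13282]
[-42.1 737.   -7.6   9.    1.1   2.4]
[-3.210e+01  1.041e+03 -7.400e+00  8.900e+00  1.000e+00  2.300e+00]
[ -22.1 1024.    -7.2    8.4    1.1    2.2]
[ -12.1 1036.    -6.3    7.5    1.1    2.1]
[-2.100e+00  1.059e+03 -6.200e+00  7.400e+00  1.000e+00  2.100e+00]
[ 7.900e+00  1.288e+03 -8.300e+00  8.700e+00  1.100e+00  2.300e+00]
[ 1.790e+01  1.445e+03 -8.300e+00  9.300e+00  1.200e+00  2.500e+00]
[ 2.790e+01  1.584e+03 -8.500e+00  9.200e+00  1.200e+00  2.600e+00]
[ 3.790e+01  1.675e+03 -8.500e+00  9.100e+00  1.200e+00  2.600e+00]
[ 4.790e+01  1.766e+03 -8.500e+00  9.200e+00  1.200e+00  2.600e+00]
[ 57.9 627.   -8.4   9.2   1.1   2.5]
```

View pics/w3.png

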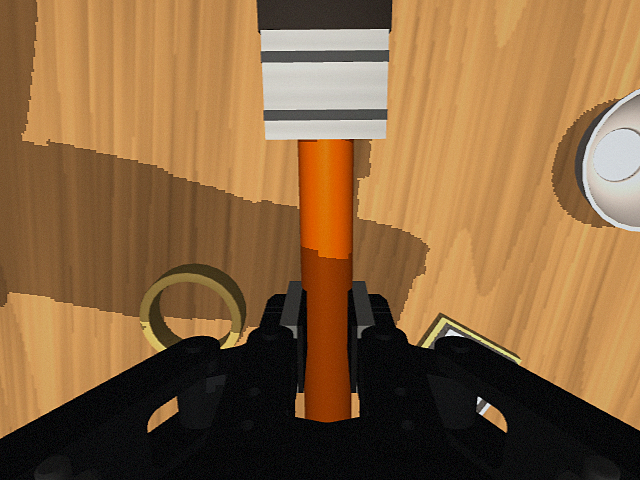

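The brush is held straight. The handle top is level along its whole length (tool z ≈ 1.1, so the axis is 10 mm ahead of the TCP), and the ferrule starts 61 mm ahead as it should. I carry it over the rack and check the fork positions from close by.

```bash
cat >> h.py <<'E'
YAW=1.182;O=np.array([574.,-278.3]);RX=np.array([np.cos(YAW),np.sin(YAW)]);RY=np.array([-RX[1],RX[0]])
def rack(x,y,z): return [*(O+x*RX+y*RY),z]
E
python3 - <<'E'
from h import *
q=down(YAW)
bot.move_to(rack(0,0,235),q);bot.servo_line(rack(0,0,190),q,speed=150);bot.dwell(0.2)
im,W,s=wrist('w4');print(s['clock'],s['ee_pos'],s['grip_width'],np.round(s['joint_positions'],2))
def rep(n,W,im):
    h=cv2.cvtColor(im,cv2.COLOR_BGR2HSV);xy=W[...,:2]-O;x=xy@RX;y=xy@RY;z=W[...,2]
    for lo,hi in((-60,-25),(25,60)):
        for nm,cm in(('white',(h[...,1]<70)&(h[...,2]>60)),('blue',(h[...,0]>100)&(h[...,0]<130)&(h[...,1]>110))):
            k=(x>lo)&(x<hi)&(abs(y)<45)&(z>94)&(z<125)&cm
            if k.sum()>5:
                print(n,lo,nm,k.sum(),'x',np.round(np.percentile(x[k],[3,97]),1),'y',np.round(np.percentile(y[k],[3,25,50,75,97]),1),'z',np.round(np.percentile(z[k],[3,50,97]),1))
rep('wrist',W,im)
for n in('top','scene'):
    d=np.load(n+'0.npz');rep(n,d['W'],d['im'])
b=(abs((W[...,:2]-O)@RY)<60)&(W[...,2]>6)&(W[...,2]<14)
k=b&(((W[...,:2]-O)@RX)>20)&(((W[...,:2]-O)@RX)<70);print('base y',np.percentile(((W[...,:2]-O)@RY)[k],[1,99]))
E
```

```text
15.3583 [ 574.36892814 -278.29600697  191.36172712] 13.9490973892243 [-0.51  0.54  1.32 -0.    1.28 -0.12]
wrist 25 white 484 x [36.8 48.3] y [-23.  -20.7 -18.6 -16.6 -14.8] z [106.5 114.2 117. ]
wrist 25 blue 374 x [37.4 48. ] y [12.9 14.2 16.  17.6 19.2] z [101.5 117.8 119.9]
top -60 white 56 x [-49.1 -37.8] y [-20.8 -16.9 -13.9 -11.5  19. ] z [ 96.9 106.9 115.4]
top -60 blue 44 x [-49.3 -38.5] y [10.3 15.2 18.3 20.3 21.8] z [ 95.4 112.1 118.3]
top 25 white 66 x [36.7 47.5] y [-21.  -16.8 -13.3   1.2  21. ] z [ 96.  108.5 116.8]
top 25 blue 36 x [39.5 47.4] y [ 9.5 15.6 18.7 20.6 22. ] z [ 96.7 113.4 119.8]
scene -60 white 131 x [-48.5 -37.6] y [-22.  -19.4 -17.1 -14.3  19.9] z [ 95.  105.5 116.6]
scene -60 blue 129 x [-46.6 -37.8] y [ 2.7  7.2 10.  13.1 15.6] z [ 97.9 107.9 118.2]
scene 25 white 123 x [37.  48.3] y [-22.9 -19.9 -17.5  -5.   18.2] z [ 95.  106.1 117. ]
scene 25 blue 110 x [39.4 48. ] y [ 3.1  6.5  9.9 12.3 15.6] z [ 99.  108.6 117.8]
base y [-45.34290388  44.22360583]
```

View pics/w4.png

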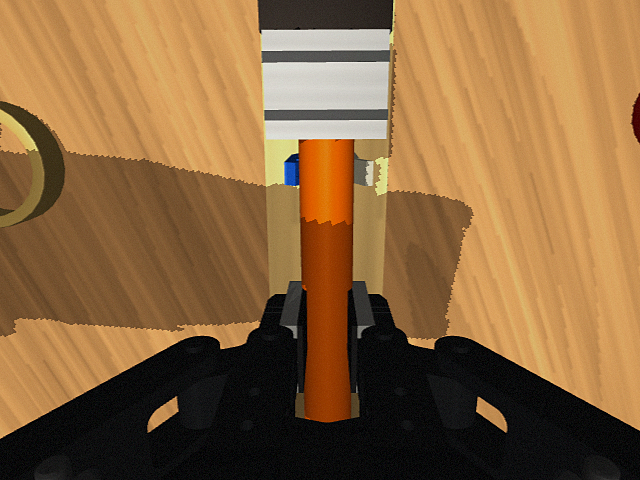

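The forks measure at x = 37–48 and -49 to -38 mm in my rack frame, with the base at y = -45 to 44, so the pose is good to under 1 mm. In the picture the handle is centred between the blue nose (px 292, 170) and the white prong (px 365, 173). Pressing down.

Run:
```python
from h import *
q=down(YAW);y=-0.3
bot.servo_line(rack(1,y,130),q,speed=100)
s=bot.read_state();print(s['ee_pos'],s['ft_force'])
for z in(118,112,106,102,98,96,94):
    hit=bot.servo_line(rack(1,y,z),q,speed=40,until_force=35);s=bot.read_state();print(z,hit,np.round(s['ee_pos'],1),np.round(s['ft_force'],1),round(s['grip_width'],1))
    if hit: break
im,W,s=wrist('w5')
T=(W-s['ee_pos'])@q2R(s['tool_rot']);P,st=orange(im,T,60,-40);t=P[:,0]
xy=P@q2R(s['tool_rot']).T+s['ee_pos']
for a in(-40,-30,0,15,25,35,50):
    k=(t>=a)&(t<a+8)
    if k.sum()>5:print(np.round([a,P[k,1].min(),P[k,1].max(),np.percentile(P[k,2],10),np.percentile(xy[k,2],90)],1))
print(t.max(),s['clock'])
```

```text
[ 574.9359927  -277.63257687  130.63565706] [ 0.04020711  0.23905347 -1.2728362 ]
118 False [ 574.8 -277.5  118. ] [ 1.9 -0.9  0.1] 14.0
112 False [ 574.6 -277.5  111.7] [ 3.2 -1.1 -1.6] 13.5
106 False [ 574.3 -277.4  105.2] [ 2.8 -0.8 -2.3] 13.8
102 False [ 574.3 -277.3  101.3] [ 2.6 -0.5 -5.2] 13.9
98 False [ 574.4 -277.3   97.7] [-0.2 -0.3 -1. ] 14.0
96 False [ 574.8 -277.6   96.6] [-1.5  0.8  5.2] 14.1
94 False [ 574.9 -277.6   96.4] [-9.9  5.5 21.6] 14.0
[-40.   -8.    8.8   1.1  95.3]
[-30.   -7.5   8.8   1.1  95.3]
[ 0.  -6.3  7.2  1.  95.4]
[15.  -8.3  8.5  1.1 95.3]
[25.  -8.1  9.1  1.1 95.3]
[35.  -2.9  9.   0.9 95.5]
[50.  -8.3  9.   1.  95.4]
61.78100271897057 18.2083
```

The line stopped hard at TCP z = 96.4 with 22 N of reaction. The force dipped at 98–102 as the handle passed the noses, so it is seated. Relaxing, releasing and retreating, then a check.

Run:
```python
from h import *
q=down(YAW)
bot.servo_line(rack(1,-0.3,96.2),q,speed=20)
bot.move_gripper(45);bot.dwell(0.2);print(bot.read_state()['ft_force'])
bot.servo_line(rack(0,0,230),q,speed=120)
bot.servo_line(rack(-60,0,260),q,speed=150)
bot.dwell(0.3)
im,W,s=wrist('w6');P,st=orange(im,W,130,70)
rx=(P[:,:2]-O)@RX;ry=(P[:,:2]-O)@RY
print('clock',s['clock'],'x',rx.min(),rx.max(),'fit',np.polyfit(rx,ry,1))
for a in(-60,-30,-15,0,15,30,50):
    k=(rx>=a)&(rx<a+10)
    if k.sum()>5:print(a,np.round([ry[k].min(),ry[k].max(),np.median(P[k,2]),np.percentile(P[k,2],95)],1))
c=bot.read_camera('scene');A=c['image'][260:430,40:290];A=cv2.resize(A,None,fx=3,fy=3,interpolation=2)
B=cv2.resize(im,(640,480))[:, :];cv2.imwrite('pics/fin.png',A)
W=cloud(c);h=cv2.cvtColor(c['image'],cv2.COLOR_BGR2HSV);x=(W[...,:2]-O)@RX;y=(W[...,:2]-O)@RY
for lo,hi in((-60,-25),(25,60)):
    k=(x>lo)&(x<hi)&(abs(y)<45)&(W[...,2]>94)&(W[...,2]<125)&(h[...,0]>100)&(h[...,0]<130)&(h[...,1]>110)
    print('blue',k.sum(),np.round(np.percentile(y[k],[3,25,50,75,97]),1),np.round(np.percentile(W[...,2][k],[3,50,97]),1))
```

```text
[-0.45949189 -0.20748638  0.68879738]
clock 21.2833 x -63.43434725116296 63.00480578798864 fit [ 0.00483483 -1.39451797]
-60 [-10.2   7.4  94.4  96.1]
-30 [-10.    7.2  94.2  96. ]
-15 [-9.9  7.1 94.  96. ]
0 [-9.7  7.  94.1 96.2]
15 [-9.6  7.6 94.  95.8]
30 [-8.7  7.5 94.2 95.9]
50 [-9.3  8.  94.  96.1]
blue 141 [ 3.3  7.3 10.2 13.6 16.5] [ 97.9 107.7 118.3]
blue 108 [ 3.3  6.4  9.1 11.7 14.9] [ 99.4 109.  118.4]
```

View pics/fin.png

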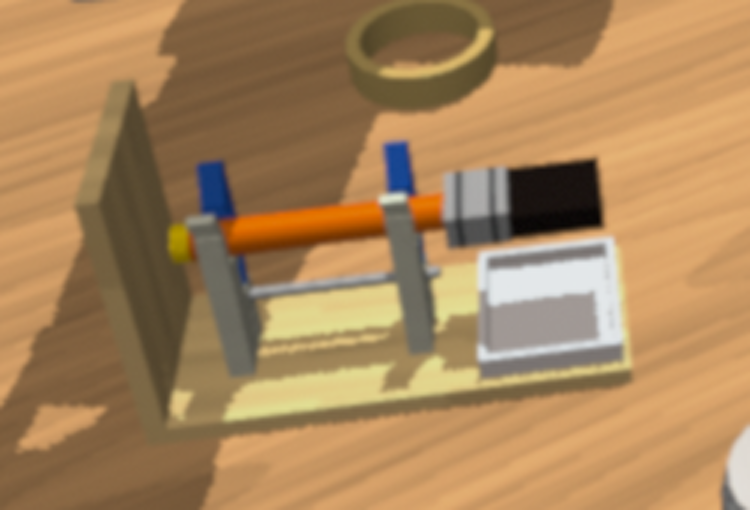

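In the scene picture the brush lies in both forks. The butt is at px (180, 243), the bristles are over the tray at (555, 195), and both blue jaw arms stand over the handle. The numbers agree: axis z ≈ 85, across -1.3 mm, angle 0.005 rad, and the jaw where it was when shut. Handing in.

```bash
python3 -c "
from rig import bot
print(bot.finish_job())"
```

```text
the job is handed in; nothing more can be done
None
```

The brush was drawn out, laid flat on the table and let go, then pressed into both forks with the jaw shut over it (measured just before hand-in); the job was handed in at about 21 s, and the hand-in call gave no verdict.

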